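# Stow the block plane and the spray can behind the rack's lip

### The job

This bench is on castors and is about to be wheeled away, so put the block plane and the spray can into the sloping wooden rack, behind its front lip. The plane goes in the narrow bay, sole flat on the deck, knob end uphill and its heel against the lip; the can goes on its side in the wide bay, lying along the lip and touching it. Set both down rather than dropping them, keep hold of the can until the lip chocks it so that it does not roll down the deck by itself, and leave the other things on the bench where they are.

Things in the scene. Friction and masses are not known exactly. Their poses are not given: they have to be found in the camera images.
- rack: fixed wooden rack, 301 wide (y), 200 deep (x), 88 high at the back; origin on the bench top, mid-width, z up. Its deck slopes up at 18 degrees from a lip along the front (-x) to the back; a divider splits it into a wide left bay (+y) and a narrow right bay. Cheeks and divider: 10 mm thick, 8 mm above the deck, rising to the lip's height in the last 35 mm at the front; back strip 8 mm high
- plane_bay (a point): narrow bay, 64 wide, 178 long from lip to back strip: point on the deck at the foot of the lip's inner face, middle of the bay. Axes: x up the slope (18 degrees above level, away from the lip), y along the lip to the left, z square off the deck. The lip is 12 mm thick, stands 28 mm above the deck, square to it, with a small scoop down to 14 mm in the middle of this bay
- can_bay (a point): wide bay, 207 wide, 178 long: point on the deck at the foot of the lip's inner face, middle of the bay; axes as plane_bay. The lip (12 mm thick, 28 mm above the deck) has a scoop for a finger in the middle of this bay: 86 mm wide at the top, 58 mm wide at its bottom, which is 7 mm above the deck. A can let go farther up the deck rolls down
- block_plane: grey metal block plane with a dark wooden knob at its front end, 165 long, 52 wide, 40 high, 0.8 kg, on its sole between tool box and rack. Origin mid-sole; x points to the toe (knob end, +82.5 mm; heel at -82.5 mm), y across, z up. Its upright cheeks, 52 mm over their outsides, run from x -70 to +70 mm and reach 34 mm above the sole: grasp across them near x = 0, where it balances
- plane_knob (a point): top of the plane's front knob, 60 mm from the middle towards the toe and 40 mm above the sole
- spray_can: grey spray can with a yellow cap, 52 mm in diameter, 195 long, about 0.3 kg, lying on its side on the bench, free to roll, to the right of the tool box (a fixed steel box, 214 high with its handle, over x 0.37 to 0.75, y -0.21 to -0.01 m: carry over it). Origin mid-base; z points along the can to the cap (47 mm in diameter, the last 29 mm). Grasp across the diameter
- can_mid (a point): the middle of the can, on its axis, 97.5 mm from the base; 26 mm above what the can lies on
- tape_measure: a yellow tape measure, 90 x 73 x 38, on the oak board at the bench's near edge (board 95 mm wide, top 22 mm above the bench): leave alone
- screw_tub: a pale tub with a grey lid, 79 in diameter, 68 high, on the bench beyond the can: leave alone
- offcut_1: a wood offcut, 140 x 45 x 20, on the oak board in front of the rack: leave alone

How it is judged (in metres and radians):
At the end, for the whole second after the job is handed in: Plane in the narrow bay: sole flat on the deck (4 mm, 0.06 rad), knob end uphill, heel within 8 mm of the lip, within 10 mm of the bay's middle line. Can on its side on the wide bay's deck: within 6 mm of the lip, parallel to it (0.08 rad), centred within 15 mm. Both at rest (x of block_plane in the frame of plane_bay between 0.079 and 0.091 m and y of block_plane in the frame of plane_bay between -0.01 and 0.01 m and z of block_plane in the frame of plane_bay below 0.004 m and angle between the z axis of block_plane and the z axis of plane_bay, either way round below 0.06 rad and x of plane_knob in the frame of plane_bay above 0.13 m and z of plane_knob in the frame of plane_bay above 0.03 m and x of can_mid in the frame of can_bay between 0.021 and 0.032 m and y of can_mid in the frame of can_bay between -0.015 and 0.015 m and z of can_mid in the frame of can_bay below 0.03 m and angle between the z axis of spray_can and the y axis of can_bay, either way round below 0.08 rad and linear speed of each of block_plane, spray_can below 0.02 m/s); the robot touches nothing.
It fails at once if the can is let go so that it falls faster than 0.35 m/s or rolls by itself at over 10 rad/s (15 to 20 mm of free rolling) (contact force between spray_can and the fingers below 0.1 N and (linear speed of spray_can above 0.35 m/s or angular speed of spray_can above 10 rad/s)).
It fails at once if the plane is let go so that it falls or slides by itself faster than 0.35 m/s (linear speed of block_plane above 0.35 m/s and contact force between block_plane and the fingers below 0.1 N).
It fails at once if the tape measure, the tub or the offcut is shifted by more than 30 mm (distance of any of tape_measure, screw_tub, offcut_1 from where it was at the start of the episode above 0.03 m).
It also fails if it takes over 67 s, if anything falls off the work surface, if the arm or the gripper's body presses on something with over 40 N, if the wrist force passes 120 N, or if a joint passes its speed limit or range.

### The arm

A 6-joint arm with a two-finger parallel gripper is mounted at the origin on a cart in front of the work surface, level with it; the furniture and walls round the work are solid. World frame = base frame: x ahead of the robot, y to its left, z up, the work surface at z = 0. Lengths are in mm, angles in rad, forces in N, time in s.
With the tool pointing down it reaches from about 350 to 775 mm from the base axis. Payload 7.3 kg.
Tool frame: the origin (TCP) lies at the very end of the fingers, on their centre line; the grasp point (between the pads) lies behind it (bot.grip_point_offset is the z of the grasp point in the tool frame, in mm); z points along the fingers, y is the line along which they close (so a half turn about z gives the same grasp; the last joint's range is limited). The gripper opens to 92 mm and grips with 3 to 60 N. Pads are 19 mm wide; open, the fingers measure 130 mm over their backs; the gripper's body (75 mm by 190 mm) begins 47 mm behind the grasp point.
Start: joints at [1.122, 0.342, 1.524, -0, 1.275, -0.146], TCP at [156.537, 501.14, 226.741] pointing down, gripper open.
Joint ranges: [-2.53, 2.53], [-0.77, 2.02], [0.04, 2.7], [-1, 4.14], [0.28, 2.66], [-3.11, 3.11]. Speed limits (rad/s): [2.57, 2.57, 3.14, 3.14, 3.14, 3.14].

### API

Orientations are given as [roll, pitch, yaw] about the fixed x, y, z axes, in that order (R = Rz(yaw) Ry(pitch) Rx(roll)).
In Python, from plant import bot gives the robot as it stands. The module is installed in compiled form; this text tells all that it offers.
- The arm moves only by the shell command python3 -m crank 'ROWS'. ROWS is JSON, a list that holds one entry, the list of rows, each a list of 5 numbers: the opening, from 0 (shut) to 1 (fully open), then the shift along the tool's x, y, z in cm, then the turn about the tool's z in degrees. In form: [[[claw, x, y, z, turn], ...]]. A call has exactly 10 rows; each row is the pose to reach, as a shift and turn from the pose commanded when the call began, along the tool's axes at that moment; what a row does not reach only later rows make up. A row lasts 1/10 s, in which the tool goes at most 50 mm and 8.59 degrees, less where a joint would pass 70% of its speed; a pose out of reach is approached as far as the arm can. A call with a gripper value outside its range is refused whole. The fingers move at their own pace and stop on an object; the grip force is fixed at half the most. Time passes only in rows, so rows that repeat a pose let the fingers close, or fill a call up. It gives the time, the measured TCP pose, the force, the opening and the grip force at its end, in the units of the state.
- bot.get_obs(): the state, without advancing time (a new reading comes with each control period).
- bot.capture(name): name is "scene" or "top" or "wrist"; returns (picture, depth): 420x560x3 uint8, red, green, blue; 420x560 float32, mm along the optical axis (not along the pixel's ray), 0 where there is no reading.
- bot.calibration(name): a dict with "vertical_fov" (degrees; the focal length in pixels is half the picture's height over the tangent of half this angle, whatever the lens; pixels are square), "cx", "cy" (the principal point, pixels), "D" ([k1, k2, p1, p2, k3] as OpenCV has them; the pictures are not rectified), "rvec" (rotation vector, rad) and "tvec" (3), from world to camera coordinates, as OpenCV has them; the wrist camera has in their place "tool_from_camera" (4x4, takes a point from camera to tool coordinates, whose origin is the TCP and whose axes are the flange's). Camera axes: x right, y down, z forward; pixel columns grow to the right and rows downward; lengths in mm; the calibration is good to about 2 mm. A picture is of the moment at which its call begins: read the wrist's pose just before it. calibration takes no time and is no camera call.
- bot.close_job(): hands the job in; it is judged then, once.
The state is a dict: "time": time; "joint_positions": joint angles; "dq": joint speeds; "tau": joint torques, N m; "tool_pos": TCP position; "tcp_rot": TCP orientation; "contact_force": force on the tool from outside, world axes, zero at the start; "moment": the same for the moment, N m; "grip_width": finger opening in mm; "finger_force": force on a finger pad.
Only numpy, scipy, OpenCV 4.12 (cv2) and the standard library are available. Lean on these libraries where they do the work, as an engineer would, in place of code of your own. Each camera call takes 0.05 s, during which the arm holds its last target. There are 200 camera calls.

## Working session

There is one attempt and no reset: what is moved stays moved. The work goes in short steps, Python scripts to look and compute and a shell command to move; the robot and the scene stay as the last step left them, time stands still between calls to the robot, and variables do not carry over. Pictures are saved under pics/ and viewed, at most 10 in all, crops included, and the job is handed in when it is done.

```bash
mkdir -p pics
cat > h.py <<'E'
import numpy as np, cv2
from plant import bot
from scipy.spatial.transform import Rotation as R
def K(c,h=420):
    f=h/2/np.tan(np.radians(c["vertical_fov"])/2)
    return np.array([[f,0,c["cx"]],[0,f,c["cy"]],[0,0,1]])
def grab(n):
    o=bot.get_obs(); im,d=bot.capture(n); return o,im,d
def cloud(n,o,d):
    c=bot.calibration(n); h,w=d.shape
    v,u=np.mgrid[:h,:w]
    p=cv2.undistortPointsIter(np.stack([u,v],-1).reshape(-1,1,2).astype(float),K(c),np.array(c["D"]),None,None,(3,50,1e-9)).reshape(h,w,2)
    P=np.dstack([p*d[...,None],d])
    if "rvec" in c:
        M=R.from_rotvec(np.ravel(c["rvec"])).as_matrix(); P=(P-np.ravel(c["tvec"]))@M
    else:
        T=np.array(c["tool_from_camera"]); P=P@T[:3,:3].T+T[:3,3]
        P=P@R.from_euler('xyz',o["tcp_rot"]).as_matrix().T+np.array(o["tool_pos"])
    P[d<=0]=np.nan
    return P
E
python3 - <<'E'
from h import *
o=bot.get_obs(); print(o, bot.grip_point_offset)
for n in("top","scene"):
    o,im,d=grab(n); cv2.imwrite(f"pics/{n}0.png",im[...,::-1]); np.savez(f"{n}0.npz",P=cloud(n,o,d),im=im)
    print(n,bot.calibration(n))
E
```

```text
{'time': 0.0, 'joint_positions': array([ 1.12201111e+00,  3.42726451e-01,  1.52502126e+00, -2.06181854e-05,
        1.27540394e+00, -1.46000752e-01]), 'dq': array([ 1.51855741e-05, -2.39090416e-03, -7.19335406e-04, -4.47455165e-04,
       -6.40304667e-04, -1.78321314e-03]), 'tau': array([ 1.16684889e-03, -4.31244063e+01, -2.44220692e+01,  7.17830588e-02,
        5.60155569e-02, -1.13517217e-04]), 'tool_pos': array([156.34851203, 500.74703206, 226.04155203]), 'tcp_rot': array([-3.14004737e+00, -2.07301261e-04,  2.83881404e+00]), 'contact_force': array([-0.00432011, -0.03441468, -0.06886103]), 'moment': array([ 0.03585935,  0.02759847, -0.02672053]), 'finger_force': 0.0, 'grip_width': 91.59473457749189} -18.8
top {'vertical_fov': 52.37191026663943, 'cx': 282.2552458292556, 'cy': 209.570601390938, 'D': array([-0.10947385,  0.        ,  0.        ,  0.        ,  0.        ]), 'rvec': array([ 2.14456914, -2.12956952,  0.12353649]), 'tvec': array([  68.88891199,  508.45860369, 1207.56049264])}
scene {'vertical_fov': 43.078630239910964, 'cx': 281.1516954551813, 'cy': 209.75356908357077, 'D': array([0.01009066, 0.        , 0.        , 0.        , 0.        ]), 'rvec': array([ 0.82303427, -2.6144873 ,  0.98582223]), 'tvec': array([ 416.75074702,  203.79340113, 1716.64849736])}
```

View pics/top0.png

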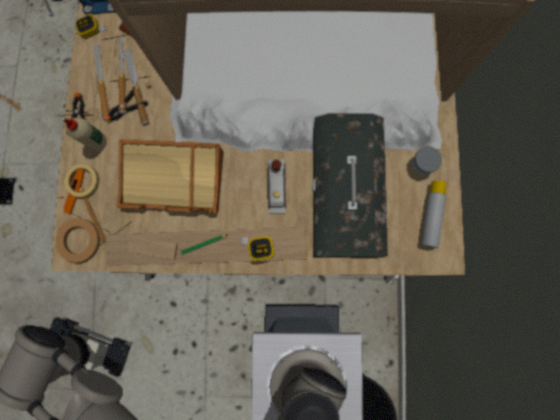

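View pics/scene0.png

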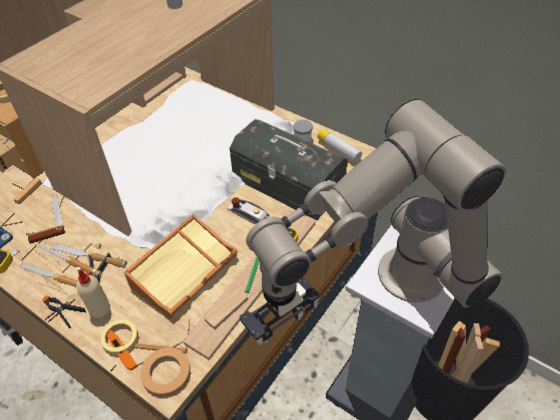

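The top view shows the rack at u 118–222, v 140–215 (narrow bay on the right), the plane at (277,187) with its knob away from the robot, and the can from (431,245) to its cap at (438,185). The scene view agrees, and shows a shelf unit over the far edge.

Run:
```python
from h import *
z=np.load("top0.npz"); P,im=z["P"],z["im"]
X,Y,Z=P[...,0],P[...,1],P[...,2]
def box(u0,u1,v0,v1,zl,zh):
    m=np.zeros(X.shape,bool); m[v0:v1,u0:u1]=1
    return P[m&(Z>zl)&(Z<zh)]
b=box(230,265,170,225,-30,30); print("bench z",np.median(b[:,2]))
for n,a in(("plane",(262,292,150,220,12,60)),("can",(415,455,176,255,15,70)),("tub",(410,445,145,175,50,90))):
    q=box(*a); r=cv2.minAreaRect(q[:,:2].astype(np.float32)); print(n,len(q),r,q.min(0),q.max(0),"zpct",np.percentile(q[:,2],[50,90,99]))
q=box(415,455,176,255,15,70)
for p in(q,q[q[:,2]>45],box(262,292,150,220,25,60)):
    c=p[:,:2].mean(0); w,V=np.linalg.eigh(np.cov((p[:,:2]-c).T)); print("pca",c,V[:,1],np.degrees(np.arctan2(V[1,1],V[0,1])))
# rack
q=box(110,230,132,222,8,120); print("rack",cv2.minAreaRect(q[:,:2].astype(np.float32)),q.min(0),q.max(0))
# deck plane fits
for (u0,u1,v0,v1) in((135,180,155,195),(200,212,155,195)):
    d=P[v0:v1,u0:u1].reshape(-1,3); d=d[~np.isnan(d).any(1)]
    A=np.c_[d[:,:2],np.ones(len(d))]; s=np.linalg.lstsq(A,d[:,2],rcond=None)[0]; print("deck",s,np.degrees(np.arctan(np.hypot(*s[:2]))),np.degrees(np.arctan2(s[1],s[0])),np.std(A@s-d[:,2]))
for u in(150,208): print(u,[(v,*P[v,u].round(0)) for v in range(136,220,2)])
for v in(180,): print(v,[(u,*P[v,u].round(0)) for u in range(114,228,2)])
crop=cv2.resize(im[125:265,100:300],None,fx=4,fy=4,interpolation=cv2.INTER_CUBIC); cv2.imwrite("pics/crop1.png",crop[...,::-1])
```

```text
bench z 0.054739576354733546
plane 664 ((583.5576782226562, 90.47777557373047), (153.70567321777344, 51.3013916015625), 1.0258160829544067) [507.15072931  64.8280496   12.29055671] [660.38663538 117.26534024  44.94209647] zpct [30.4373893  38.33706128 42.94989477]
can 1160 ((499.22021484375, -374.3643798828125), (52.11144256591797, 196.46029663085938), 78.69641876220703) [ 400.88009571 -413.1542876    17.49760616] [ 596.24378055 -330.97829637   57.51367317] zpct [47.08676544 52.55980622 54.87069687]
tub 585 ((655.1102905273438, -350.3642272949219), (76.05068969726562, 79.23863983154297), 45.36608123779297) [ 615.14945169 -391.48953362   50.0514435 ] [ 693.63108837 -311.41474074   76.17791776] zpct [67.86391624 71.12920237 74.31040505]
pca [ 495.21599189 -368.46009356] [-0.98166792  0.19059929] 169.01224002536307
pca [ 494.64063969 -372.32548478] [-0.98210162  0.18835182] 169.1433863815514
pca [582.85219592  90.46555812] [-0.9998947 -0.0145115] -179.16852284288177
rack ((629.3971557617188, 415.7179260253906), (347.2115173339844, 251.46791076660156), 86.73429870605469) [495.15090029 23
[... 8478 characters left out ...]
4(42.0)), (206, np.float64(593.0), np.float64(297.0), np.float64(48.0)), (208, np.float64(593.0), np.float64(291.0), np.float64(48.0)), (210, np.float64(593.0), np.float64(286.0), np.float64(46.0)), (212, np.float64(594.0), np.float64(280.0), np.float64(45.0)), (214, np.float64(594.0), np.float64(274.0), np.float64(44.0)), (216, np.float64(593.0), np.float64(267.0), np.float64(49.0)), (218, np.float64(593.0), np.float64(261.0), np.float64(50.0)), (220, np.float64(600.0), np.float64(261.0), np.float64(16.0)), (222, np.float64(603.0), np.float64(258.0), np.float64(-1.0)), (224, np.float64(603.0), np.float64(252.0), np.float64(1.0)), (226, np.float64(602.0), np.float64(245.0), np.float64(4.0))]
```

View pics/crop1.png

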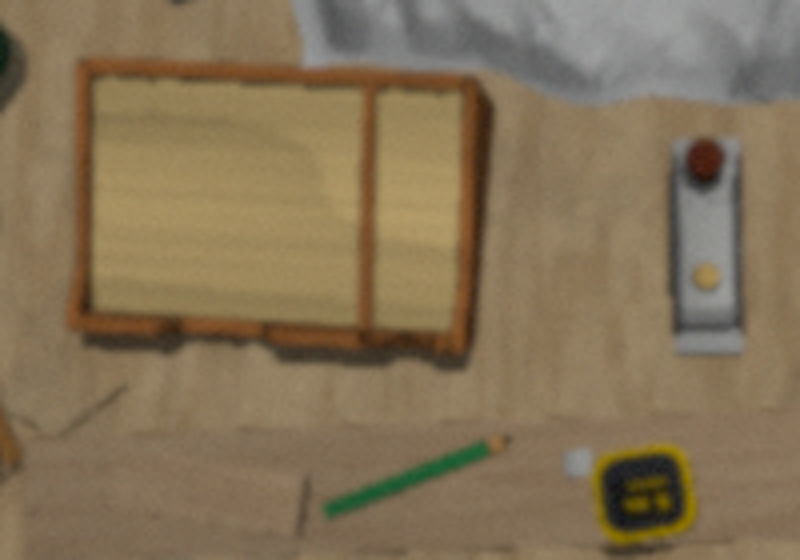

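The rack has its lip at the lower edge and both scoops are visible. The divider is at crop u≈368, and the plane is almost parallel to world x. I'll fit the rack and plane models to the depth.

```bash
cat > fit.py <<'E'
from h import *
from scipy.optimize import differential_evolution, minimize
c18,s18=np.cos(np.radians(18)),np.sin(np.radians(18))
def bay(P,p):  # p: x,y of lip foot at rack mid-width, yaw rad, deck z at lip foot
    x,y,t,h=p; d=P-np.array([x,y,h]); a=d[:,0]*np.cos(t)+d[:,1]*np.sin(t); b=-d[:,0]*np.sin(t)+d[:,1]*np.cos(t)
    return a*c18+d[:,2]*s18, b, -a*s18+d[:,2]*c18
def cost(p,P):
    s,b,n=bay(P,p)
    m=np.zeros(len(P)); side=(abs(b)>140.5)|((b<-66.5)&(b>-76.5))
    fr=8+20*np.clip((35-s)/35,0,1)
    m=np.where(side,fr,m); m=np.where(s>178,8,m)
    w=np.interp(abs(b-37),[29,43],[7,28]); w2=np.where(abs(b+108.5)<10,14,28)
    lip=np.where(b>-71.5,w,w2); m=np.where(s<0,lip,m)
    r=n-m; r=np.where((s<0)&(b<-71.5)&(abs(b+108.5)<25),np.minimum(abs(n-14),abs(n-28)),r)
    out=(s<-12)|(s>188)|(abs(b)>150.5)
    r=np.where(out,P[:,2],r)
    return np.mean(np.minimum(abs(r),12))
def fitrack(P,x0=None):
    f=lambda p:cost(p,P)
    if x0 is None: x0=[535,410,-.058,23]
    b=[(x0[0]-15,x0[0]+15),(x0[1]-15,x0[1]+15),(x0[2]-.04,x0[2]+.04),(x0[3]-4,x0[3]+4)]
    r=differential_evolution(f,b,seed=1,tol=1e-6,maxiter=150); return r.x,r.fun
def world(p,s,b,n):
    x,y,t,h=p; a=s*c18-n*s18
    return np.array([x+a*np.cos(t)-b*np.sin(t),y+a*np.sin(t)+b*np.cos(t),h+s*s18+n*c18])
E
python3 - <<'E'
from fit import *
P=np.load("top0.npz")["P"]
q=P[130:225,108:232].reshape(-1,3); q=q[~np.isnan(q).any(1)]
p,f=fitrack(q); print("rack",p,np.degrees(p[2]),f)
print("planebay",world(p,0,-108.5,0),"canbay",world(p,0,37,0))
# scene view check
S=np.load("scene0.npz")["P"]; q=S.reshape(-1,3); q=q[~np.isnan(q).any(1)]
q=q[(q[:,0]>490)&(q[:,0]<720)&(q[:,1]>235)&(q[:,1]<585)&(q[:,2]>-15)&(q[:,2]<100)]
p2,f2=fitrack(q); print("scene rack",p2,np.degrees(p2[2]),f2)
q=S.reshape(-1,3); 
for n,a in(("plane",(480,680,50,130,14,60)),("can",(390,610,-430,-320,20,70))):
    k=q[(q[:,0]>a[0])&(q[:,0]<a[1])&(q[:,1]>a[2])&(q[:,1]<a[3])&(q[:,2]>a[4])&(q[:,2]<a[5])]; print(n,len(k),cv2.minAreaRect(k[:,:2].astype(np.float32)))
# plane: sole footprint in top
k=P[145:225,255:300].reshape(-1,3); k=k[(k[:,2]>6)]; print("plane sole",cv2.minAreaRect(k[:,:2].astype(np.float32)))
k=P.reshape(-1,3); k=k[(k[:,1]<0)&(k[:,1]>-230)&(k[:,0]>450)&(k[:,0]<700)&(k[:,2]>60)]; print("box",np.nanpercentile(k,[.5,99.5],axis=0))
k=k=P[:120].reshape(-1,3); k=k[k[:,2]>150]; print("shelf",np.nanpercentile(k,[1,50,99],axis=0))
E
```

```text
rack [ 5.22816600e+02  4.16241698e+02 -5.54063565e-02  2.18887610e+01] -3.174550387826569 2.92796766033139
planebay [516.80808564 307.90819539  21.88876102] canbay [524.86558647 453.18491989  21.88876102]
scene rack [ 5.21305958e+02  4.15552975e+02 -5.61595395e-02  2.28262240e+01] -3.2177045919748006 3.804338622831996
plane 468 ((599.8944091796875, 94.03780364990234), (70.43276977539062, 161.81396484375), 83.96123504638672)
can 573 ((497.107421875, -366.46307373046875), (55.253028869628906, 200.66607666015625), 79.41140747070312)
plane sole ((594.5740356445312, 92.28245544433594), (134.56175231933594, 233.31707763671875), 89.39659881591797)
box [[ 451.36873263 -205.41755748  113.37064421]
 [ 698.82650173  -16.1313967   214.0944597 ]]
shelf [[ 664.85348528 -502.5808831   156.3928737 ]
 [ 862.10099239 -421.3604755   408.73962528]
 [1019.76828408  409.46566067  522.96852741]]
```

```bash
cat >> h.py <<'E'
def go(x,y,z,yaw):
    o=bot.get_obs(); M=R.from_euler('xyz',o["tcp_rot"]).as_matrix()
    d=M.T@(np.array([x,y,z])-o["tool_pos"])/10
    t=-((yaw-np.degrees(o["tcp_rot"][2])+180)%360-180)
    print("t",round(o["time"],2),"tcp",o["tool_pos"].round(1),"yaw",np.degrees(o["tcp_rot"][2]).round(2),"F",o["contact_force"].round(1),"grip",round(o["grip_width"],1),round(o["finger_force"],1),"q6",o["joint_positions"][5].round(2),"| move cm",d.round(2),"turn",round(t,1))
E
python3 -m crank '[[[1,-13,-6.4,0,-5],[1,-26,-12.8,0,-10],[1,-40,-19,0,-15],[1,-52.8,-25.7,0,-18.3],[1,-52.8,-25.7,0,-18.3],[1,-52.8,-25.7,0,-18.3],[1,-52.8,-25.7,0,-18.3],[1,-52.8,-25.7,0,-18.3],[1,-52.8,-25.7,0,-18.3],[1,-52.8,-25.7,0,-18.3]]]'
python3 -c "
from h import *
go(583,98,200,181)"
```

```text
time: 1.1
tool_pos: [521.5, 156.5, 226.4]
tcp_rot: [3.141, -0.001, -3.125]
contact_force: [0.7, 0.5, 1.2]
grip_width: 91.5
finger_force: 0.0
t 1.1 tcp [521.5 156.5 226.4] yaw -179.06 F [0.7 0.5 1.2] grip 91.5 0.0 q6 -1.44 | move cm [-6.06 -5.95  2.64] turn -0.1
```

```bash
python3 -m crank '[[[1,-3,-3,1,0],[1,-6,-5.9,2.6,0],[1,-6,-5.9,2.6,0],[1,-6,-5.9,2.6,0],[1,-6,-5.9,2.6,0],[1,-6,-5.9,2.6,0],[1,-6,-5.9,2.6,0],[1,-6,-5.9,2.6,0],[1,-6,-5.9,2.6,0],[1,-6,-5.9,2.6,0]]]'
python3 - <<'E'
from h import *
go(583,98,51,181)
o,im,d=grab("wrist"); P=cloud("wrist",o,d); np.savez("w1.npz",P=P,im=im); cv2.imwrite("pics/w1.png",im[...,::-1])
q=P.reshape(-1,3); b=q[(abs(q[:,1]-90)<70)&(abs(q[:,2])<12)&(abs(q[:,0]-583)<150)]; print("bench",np.median(b[:,2]))
for lo in(6,14,25):
    k=q[(q[:,0]>470)&(q[:,0]<690)&(q[:,1]>40)&(q[:,1]<140)&(q[:,2]>lo)&(q[:,2]<50)]; print(lo,len(k),cv2.minAreaRect(k[:,:2].astype(np.float32)),np.percentile(k,[1,99],axis=0).round(1).tolist())
E
```

```text
time: 2.1
tool_pos: [581.3, 100.4, 200.9]
tcp_rot: [3.142, 0.0, -3.125]
contact_force: [0.7, 1.0, 0.1]
grip_width: 91.8
finger_force: 0.0
t 2.1 tcp [581.3 100.4 200.9] yaw -179.03 F [0.7 1.  0.1] grip 91.8 0.0 q6 -1.55 | move cm [-0.16 -0.25 14.99] turn -0.0
bench 0.027090990691405636
6 6500 ((585.0405883789062, 91.6541748046875), (163.8580322265625, 52.89591598510742), 0.9552845358848572) [[506.0, 65.7, 6.1], [658.2, 117.2, 40.4]]
14 5293 ((590.1835327148438, 91.79640197753906), (138.0916290283203, 51.92803955078125), 1.5828957557678223) [[523.5, 65.8, 15.8], [654.9, 117.2, 40.5]]
25 4729 ((591.820556640625, 91.65612030029297), (134.8121795654297, 51.71474075317383), 1.7726225852966309) [[527.5, 66.4, 25.5], [655.4, 116.9, 40.6]]
```

View pics/w1.png

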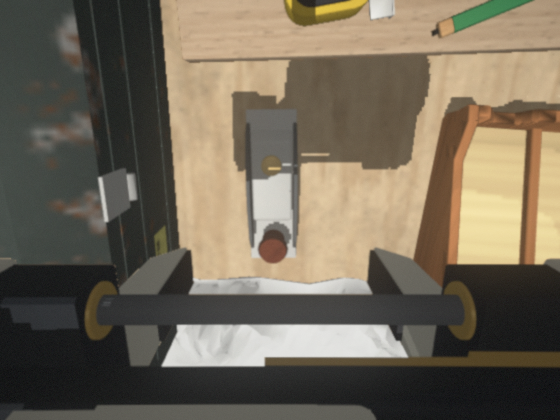

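The picture shows the plane from (272,112) to (272,262), knob towards +x, clear on both sides. The box edge is at u≈165. Descending and gripping.

```bash
python3 -m crank '[[[1,-0.4,-0.2,5,0],[1,-0.4,-0.2,10,0],[1,-0.4,-0.2,14,0],[1,-0.4,-0.2,17,0],[1,-0.4,-0.2,18.4,0],[1,-0.4,-0.2,18.4,0],[1,-0.4,-0.2,18.4,0],[0.4,-0.4,-0.2,18.4,0],[0.3,-0.4,-0.2,18.4,0],[0.3,-0.4,-0.2,18.4,0]]]'
python3 -m crank '[[[0.3,0,0,0,0],[0.3,0,0,0,0],[0.3,0,0,0,0],[0.3,0,0,0,0],[0.3,0,0,-1,0],[0.3,0,0,-3,0],[0.3,0,0,-8,0],[0.3,0,0,-13,0],[0.3,0,0,-13,0],[0.3,0,0,-13,0]]]'
python3 - <<'E'
from h import *
from fit import world
p=[522.4,416,-.0557,22.1]
m=world(p,85.5,-108.5,0); g=world(p,85.5,-108.5,26); print("mid sole",m,"grip at n=26",g)
go(g[0],g[1],150,176.8)
o,im,d=grab("wrist"); P=cloud("wrist",o,d); np.savez("w2.npz",P=P,im=im); cv2.imwrite("pics/w2.png",im[...,::-1])
E
```

```text
time: 3.15
tool_pos: [586.1, 98.4, 17.9]
tcp_rot: [3.141, 0.002, -3.125]
contact_force: [0.8, 0.4, -0.2]
grip_width: 72.5
finger_force: 0.0
time: 4.15
tool_pos: [585.0, 98.7, 147.0]
tcp_rot: [3.141, 0.0, -3.125]
contact_force: [-1.1, 0.3, -8.3]
grip_width: 51.6
finger_force: 30.0
mid sole [597.54889922 303.14134421  48.52095302] grip at n=26 [589.52691753 303.58863125  73.24842244]
t 4.15 tcp [585.   98.7 147. ] yaw -179.04 F [-1.1  0.3 -8.3] grip 51.6 30.0 q6 -1.55 | move cm [-0.79 20.48 -0.29] turn 4.2
```

View pics/w2.png

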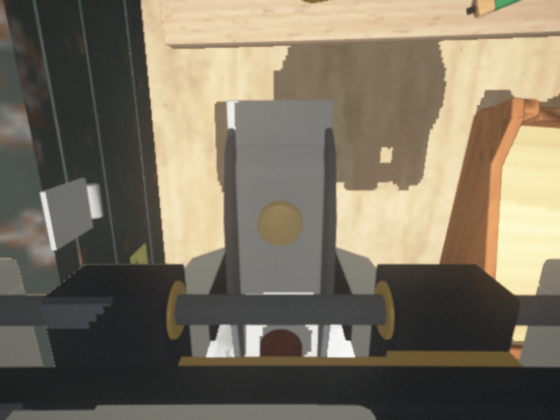

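```bash
python3 - <<'E'
from h import *
P=np.load("w2.npz")["P"]; t=np.array([585,98.7,147.])
k=P.reshape(-1,3)-t; k=k[(abs(k[:,1])<40)&(k[:,2]>-30)&(k[:,2]<40)&(k[:,0]<20)]
print(len(k),np.percentile(k,[0.5,50,99],axis=0).round(1).tolist())
for x in range(-90,20,8):
    m=k[(k[:,0]>x)&(k[:,0]<x+8)&(abs(k[:,1])<18)]; print(x,np.median(m[:,2]).round(1),len(m),end='; ')
E
python3 -m crank '[[[0.3,-0.2,5,-1,1],[0.3,-0.4,10,-1,2],[0.3,-0.6,15,-1,3],[0.3,-0.8,20.5,-1,4.2],[0.3,-0.8,20.5,-1,4.2],[0.3,-0.8,20.5,-1,4.2],[0.3,-0.8,20.5,-1,4.2],[0.3,-0.8,20.5,-1,4.2],[0.3,-0.8,20.5,-1,4.2],[0.3,-0.8,20.5,-1,4.2]]]'
python3 - <<'E'
from h import *
from fit import *
go(589.5,303.6,150,176.8)
o,im,d=grab("wrist"); P=cloud("wrist",o,d); np.savez("w3.npz",P=P,im=im); cv2.imwrite("pics/w3.png",im[...,::-1])
# rack points, excluding gripper+plane above
q=P.reshape(-1,3); q=q[~np.isnan(q).any(1)]
q=q[(q[:,0]>480)&(q[:,0]<560)&(q[:,1]>230)&(q[:,1]<600)&(q[:,2]<80)&(q[:,2]>-10)]
print(len(q)); p,f=fitrack(q,[522.4,416,-.0557,22.1]); print(p,f,np.degrees(p[2]))
E
```

```text
24132 [[-82.0, -38.0, -12.7], [-35.3, -0.6, 12.1], [8.2, 36.4, 37.2]]
-90 -11.6 98; -82 -11.4 1261; -74 -11.4 1218; -66 5.2 1633; -58 11.0 1570; -50 12.5 1412; -42 13.0 1604; -34 21.7 1348; -26 12.9 939; -18 12.5 1133; -10 12.5 1122; -2 12.5 1079; 6 12.4 397; 14 nan 0; time: 5.2
tool_pos: [590.3, 302.3, 156.9]
tcp_rot: [3.142, 0.0, 3.083]
contact_force: [-0.8, -0.5, -7.2]
grip_width: 51.9
finger_force: 30.0
t 5.2 tcp [590.3 302.3 156.9] yaw 176.66 F [-0.8 -0.5 -7.2] grip 51.9 30.0 q6 -1.15 | move cm [0.09 0.12 0.69] turn -0.1
27983
[ 5.23152342e+02  4.16678936e+02 -5.83839769e-02  2.17465635e+01] 1.1275961205653646 -3.3451554650474913
  return _methods._mean(a, axis=axis, dtype=dtype,
  ret = ret.dtype.type(ret / rcount)
```

View pics/w3.png

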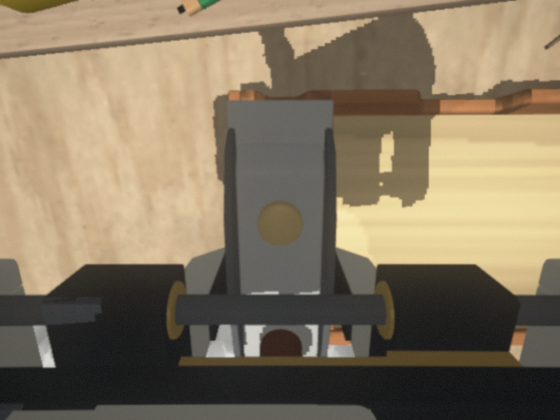

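The plane hangs level. Its heel is ~82 mm behind the TCP, and the rack fit agrees with the top view to within 1 mm. Lowering.

```bash
python3 -m crank '[[[0.3,0,0.15,2,0],[0.3,0,0.15,4,0],[0.3,0,0.15,5.5,0],[0.3,0,0.15,6.2,0],[0.3,0,0.15,6.6,0],[0.3,0,0.15,7,0],[0.3,0,0.15,7.4,0],[0.3,0,0.15,7.7,0],[0.3,0,0.15,7.7,0],[0.3,0,0.15,7.7,0]]]'
python3 - <<'E'
from h import *
go(590,304.1,65,176.7)
E
```

```text
time: 6.25
tool_pos: [590.2, 305.3, 80.6]
tcp_rot: [3.141, 0.001, 3.085]
contact_force: [-3.3, 0.3, -4.0]
grip_width: 52.2
finger_force: 30.0
t 6.25 tcp [590.2 305.3  80.6] yaw 176.77 F [-3.3  0.3 -4. ] grip 52.2 30.0 q6 -1.15 | move cm [ 0.02 -0.12  1.56] turn 0.1
```

```bash
python3 -m crank '[[[0.3,0,-0.1,0.3,0],[0.3,0,-0.1,0.6,0],[0.3,0,-0.1,0.8,0],[0.3,0,-0.1,1,0],[0.3,0,-0.1,1.15,0],[0.3,0,-0.1,1.3,0],[0.3,0,-0.1,1.4,0],[0.3,0,-0.1,1.5,0],[0.3,0,-0.1,1.5,0],[0.3,0,-0.1,1.5,0]]]'
python3 - <<'E'
from fit import *
go(590,304.1,65,176.7)
o,im,d=grab("wrist"); P=cloud("wrist",o,d); cv2.imwrite("pics/w4.png",im[...,::-1])
p=[523.1,416.6,-.0575,21.8]
q=P.reshape(-1,3); q=q[~np.isnan(q).any(1)]
s,b,n=bay(q,p); b=b+108.5
for a in range(-16,90,6):
    m=(s>a)&(s<a+6)&(abs(b)<20)&(n<45)&(n>-5); print(a,m.sum(),np.median(n[m]).round(1) if m.any() else None,end='; ')
m=(s>20)&(s<75)&(n>15)&(n<36)&(abs(b)<40); print("\nb range",np.percentile(b[m],[1,99]))
E
```

```text
time: 7.25
tool_pos: [590.2, 304.0, 64.8]
tcp_rot: [3.141, 0.0, 3.085]
contact_force: [-2.8, 2.3, -3.9]
grip_width: 51.8
finger_force: 30.0
t 7.25 tcp [590.2 304.   64.8] yaw 176.75 F [-2.8  2.3 -3.9] grip 51.8 30.0 q6 -1.15 | move cm [ 0.02  0.01 -0.02] turn 0.0
-16 122 14.0; -10 859 14.9; -4 1406 13.2; 2 651 5.8; 8 754 5.8; 14 578 5.9; 20 510 23.7; 26 827 27.2; 32 937 29.6; 38 981 29.8; 44 968 30.1; 50 994 38.6; 56 990 31.2; 62 960 29.9; 68 1000 29.7; 74 973 29.8; 80 1002 29.8; 86 1007 29.7; 
b range [-35.58285402  25.67518904]
```

View pics/w4.png

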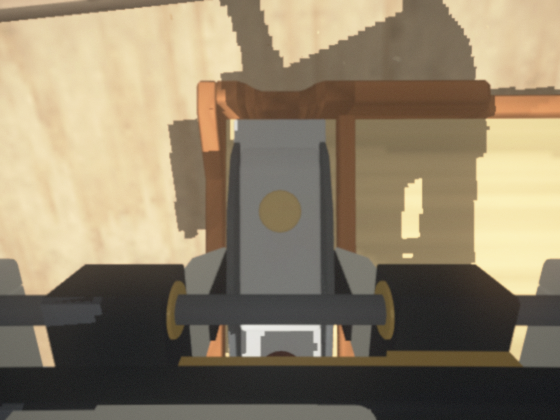

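The plane lies flat: heel plate at n=5.8 with a constant profile, and the heel at the lip (v≈118). I'll press 1 mm, open slightly, then rise.

```bash
python3 -m crank '[[[0.3,0,0,0.1,0],[0.3,0,0,0.1,0],[0.6,0,0,0.1,0],[0.68,0,0,0.1,0],[0.72,0,0,0.1,0],[0.72,0,0,0.1,0],[0.72,0,0,0.1,0],[0.72,0,0,0.1,0],[0.72,0,0,-0.4,0],[0.72,0,0,-1.2,0]]]'
python3 -m crank '[[[0.72,0,0,-4,0],[0.72,0,0,-9,0],[0.72,0,0,-14,0],[0.72,0,0,-14,0],[0.72,0,0,-14,0],[0.72,0,0,-14,0],[0.72,0,0,-14,0],[0.72,0,0,-14,0],[0.72,0,0,-14,0],[0.72,0,0,-14,0]]]'
cat > chk.py <<'E'
from fit import *
p=[523.1,416.6,-.0575,21.8]
o,im,d=grab("wrist"); P=cloud("wrist",o,d)
q=P.reshape(-1,3); q=q[~np.isnan(q).any(1)]
s,b,n=bay(q,p); b=b+108.5
for a in range(-16,176,8):
    m=(s>a)&(s<a+8)&(abs(b)<18)&(n<50)&(n>-8); print(a,np.median(n[m]).round(1) if m.any() else None,end='; ')
m=(s>20)&(s<75)&(n>15)&(n<36)&(abs(b)<40); print("\nb range",np.percentile(b[m],[1,99]))
E
python3 - <<'E'
from chk import *
go(499,-374,290,-11)
E
```

```text
time: 8.3
tool_pos: [589.8, 303.8, 76.7]
tcp_rot: [-3.141, -0.001, 3.085]
contact_force: [0.5, 0.0, -0.5]
grip_width: 66.2
finger_force: 0.0
time: 9.3
tool_pos: [590.0, 303.9, 216.2]
tcp_rot: [-3.141, -0.001, 3.085]
contact_force: [-0.4, -0.5, 0.2]
grip_width: 66.0
finger_force: 0.0
-16 14.4; -8 14.4; 0 6.1; 8 5.9; 16 6.6; 24 26.5; 32 29.7; 40 29.8; 48 38.7; 56 30.8; 64 29.8; 72 29.8; 80 29.8; 88 29.8; 96 29.8; 104 29.7; 112 6.3; 120 5.8; 128 6.4; 136 38.1; 144 38.4; 152 37.3; 160 5.8; 168 -0.4; 
b range [-36.57595168  25.08272624]
t 9.35 tcp [590.  303.9 216.3] yaw 176.75 F [-0.8  0.2  1.2] grip 66.4 0.0 q6 -1.15 | move cm [  5.24 -68.2   -7.35] turn -172.3
```

```bash
python3 - <<'E'
import numpy as np
for n in("top0","scene0"):
    P=np.load(n+".npz")["P"].reshape(-1,3); k=P[(P[:,2]>230)&(P[:,0]>560)]
    for y in range(-500,600,100):
        m=k[(k[:,1]>y)&(k[:,1]<y+100)]; print(n,y,len(m),np.percentile(m[:,0],1).round() if len(m) else None)
E
python3 -m crank '[[[0.9,0,0,-4,0],[0.9,0,0,-8,0],[0.9,0.6,-5,-10,0],[0.9,1,-10,-10,0],[0.9,1.5,-15,-10,8],[0.9,2,-20,-10,16],[0.9,2.3,-25,-10,24],[0.9,2.6,-30,-10,32],[0.9,3,-35,-10,40],[0.9,3.3,-40,-10,48]]]'
python3 - <<'E'
from h import *
go(499,-374,290,-11)
E
```

```text
top0 -500 5527 567.0
top0 -400 751 860.0
top0 -300 648 860.0
top0 -200 616 860.0
top0 -100 568 860.0
top0 0 565 860.0
top0 100 592 860.0
top0 200 637 860.0
top0 300 1855 858.0
top0 400 416 857.0
top0 500 0 None
scene0 -500 4187 564.0
scene0 -400 324 853.0
scene0 -300 1266 855.0
scene0 -200 2515 856.0
scene0 -100 2842 856.0
scene0 0 3668 856.0
scene0 100 3360 856.0
scene0 200 3015 858.0
scene0 300 3786 858.0
scene0 400 5962 856.0
scene0 500 0 None
time: 10.35
tool_pos: [534.4, -90.5, 317.0]
tcp_rot: [3.141, 0.0, 2.241]
contact_force: [0.9, -0.9, -0.3]
grip_width: 82.5
finger_force: 0.0
t 10.35 tcp [534.4 -90.5 317. ] yaw 128.43 F [ 0.9 -0.9 -0.3] grip 82.5 0.0 q6 -0.98 | move cm [-20.01 -20.4    2.7 ] turn 139.4
```

Run:
```python
import numpy as np
for n in("top0","scene0"):
    P=np.load(n+".npz")["P"].reshape(-1,3)
    for z0,z1 in((-200,-20),(-10,10),(30,100),(100,200),(200,400)):
        m=P[(P[:,2]>z0)&(P[:,2]<z1)&(P[:,1]<-405)&(P[:,0]>350)&(P[:,0]<650)]
        print(n,z0,len(m),np.percentile(m[:,1],[1,50,99]).round() if len(m) else None)
```

```text
top0 -200 675 [-504. -501. -498.]
top0 -10 2125 [-502. -444. -406.]
top0 30 1097 [-504. -501. -407.]
top0 100 1907 [-503. -501. -498.]
top0 200 5639 [-503. -501. -498.]
scene0 -200 98 [-512. -502. -495.]
scene0 -10 631 [-509. -461. -408.]
scene0 30 911 [-511. -501. -491.]
scene0 100 1424 [-512. -501. -491.]
scene0 200 3482 [-510. -500. -491.]
```

```bash
python3 -m crank '[[[1,-2,-2,1,8.5],[1,-4,-4,2,17],[1,-6,-6,2.7,25],[1,-8,-8,2.7,34],[1,-10,-10,2.7,42],[1,-12,-12,2.7,51],[1,-14,-14,2.7,59],[1,-16,-16,2.7,68],[1,-18,-18,2.7,76],[1,-20,-20.4,2.7,84]]]'
python3 -m crank '[[[1,0,0,0,8.5],[1,0,0,0,17],[1,0,0,0,25.5],[1,0,0,0,34],[1,0,0,0,42.5],[1,0,0,0,51],[1,0,0,0,55],[1,0,0,0,55],[1,0,0,0,55],[1,0,0,0,55]]]'
cat > can.py <<'E'
from h import *
go(499,-374,200,-11)
o,im,d=grab("wrist"); P=cloud("wrist",o,d); np.savez("w5.npz",P=P,im=im); cv2.imwrite("pics/w5.png",im[...,::-1])
q=P.reshape(-1,3); q=q[~np.isnan(q).any(1)]
k=q[(q[:,0]>385)&(q[:,0]<612)&(q[:,1]>-430)&(q[:,1]<-310)&(q[:,2]>22)&(q[:,2]<60)]
print(len(k),cv2.minAreaRect(k[:,:2].astype(np.float32)),k[:,2].max())
# cylinder axis fit: body radius 26, z=26
from scipy.optimize import least_squares
def f(v):
    u=np.array([np.cos(v[1]),np.sin(v[1])]); e=(k[:,:2]-[499,-374])@np.array([-u[1],u[0]])-v[0]
    al=(k[:,:2]-[499,-374])@u
    return (np.hypot(e,k[:,2]-26)-26)[al<55]
r=least_squares(f,[0,-.19],loss='soft_l1'); u=np.array([np.cos(r.x[1]),np.sin(r.x[1])])
al=(k[:,:2]-[499,-374])@u
print("off",r.x[0],"yaw",np.degrees(r.x[1]),"rms",np.std(r.fun),"along",np.percentile(al,[0,.5,99.5,100]),"axis pt",np.array([499,-374])+r.x[0]*np.array([-u[1],u[0]]))
E
python3 can.py
```

```text
time: 11.35
tool_pos: [501.1, -373.2, 289.7]
tcp_rot: [3.142, -0.0, 0.776]
contact_force: [0.6, -0.4, -0.5]
grip_width: 91.7
finger_force: 0.0
time: 12.35
tool_pos: [501.1, -372.2, 289.7]
tcp_rot: [-3.142, 0.0, -0.177]
contact_force: [0.4, -0.4, -0.1]
grip_width: 91.9
finger_force: 0.0
t 12.35 tcp [ 501.1 -372.2  289.7] yaw -10.16 F [ 0.4 -0.4 -0.1] grip 91.9 0.0 q6 0.99 | move cm [-0.18  0.21  8.97] turn 0.8
6300 ((500.4176330566406, -372.10162353515625), (51.709285736083984, 196.29635620117188), 78.81812286376953) 54.31465617844205Traceback (most recent call last):
  File "can.py", line 13, in <module>
    r=least_squares(f,[0,-.19],loss='soft_l1'); u=np.array([np.cos(r.x[1]),np.sin(r.x[1])])
    return func(*args, **kwargs)
    result = trf(vector_fun.fun, vector_fun.jac, x0, f0, J0, lb, ub, ftol, xtol,
                 gtol, max_nfev, x_scale, loss_function, tr_solver,
                 tr_options.copy(), verbose, callback=callback_wrapped)
    return trf_no_bounds(
        fun, jac, x0, f0, J0, ftol, xtol, gtol, max_nfev, x_scale,
        loss_function, tr_solver, tr_options, verbose, callback=callback)
    cost_new = loss_function(f_new, cost_only=True)
    loss(z, rho, cost_only=cost_only)
    ~~~~^^^^^^^^^^^^^^^^^^^^^^^^^^^^^
    rho[0] = 2 * (t**0.5 - 1)
    ~~~^^^
ValueError: could not broadcast input array from shape (4737,) into shape (4730,)
```

View pics/w5.png

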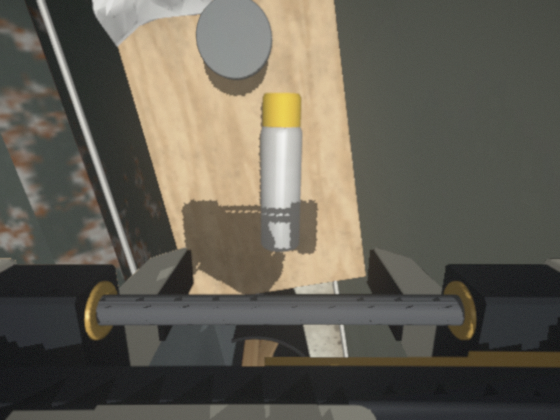

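The picture shows the whole can, cap up at (281,110) and base at (280,247), with the tub well clear at (234,37). The rectangle fit of 196×52 at (500.4,−372.1), yaw −11.2° matches the known size.

```bash
python3 -m crank '[[[1,-0.1,0,5,1],[1,-0.1,0,10,1],[1,-0.1,0,15,1],[1,-0.1,0,20,1],[1,-0.1,0,24,1],[1,-0.1,0,26.2,1],[1,-0.1,0,27.2,1],[1,-0.1,0,27.2,1],[1,-0.1,0,27.2,1],[1,-0.1,0,27.2,1]]]'
python3 -m crank '[[[0.8,0,0,0,0],[0.7,0,0,0,0],[0.6,0,0,0,0],[0.5,0,0,0,0],[0.3,0,0,0,0],[0.3,0,0,0,0],[0.3,0,0,0,0],[0.3,0,0,0,0],[0.3,0,0,0,0],[0.3,0,0,0,0]]]'
python3 -c "
from h import *
go(500.4,-372.1,18,-11.2)"
```

```text
time: 13.4
tool_pos: [501.1, -373.0, 19.6]
tcp_rot: [3.14, -0.003, -0.196]
contact_force: [1.1, 0.1, 0.7]
grip_width: 91.8
finger_force: 0.0
time: 14.4
tool_pos: [500.2, -372.1, 17.7]
tcp_rot: [-3.142, -0.0, -0.196]
contact_force: [-0.1, -0.3, 0.7]
grip_width: 51.0
finger_force: 30.0
t 14.4 tcp [ 500.2 -372.1   17.7] yaw -11.25 F [-0.1 -0.3  0.7] grip 51.0 30.0 q6 1.0 | move cm [ 0.02 -0.01 -0.03] turn -0.0
```

```bash
python3 -m crank '[[[0.3,0,0,-1,0],[0.3,0,0,-4,0],[0.3,0,0,-9,0],[0.3,0,0,-14,0],[0.3,0,0,-19,0],[0.3,0,0,-24,0],[0.3,0,0,-29,0],[0.3,0,0,-29,0],[0.3,0,0,-29,0],[0.3,0,0,-29,0]]]'
python3 - <<'E'
from fit import *
p=[523.1,416.6,-.0575,21.8]
g=world(p,30,37,28); print("target can mid",g)
go(g[0],g[1],310,86.7)
o,im,d=grab("wrist"); P=cloud("wrist",o,d); np.savez("w6.npz",P=P)
M=R.from_euler('xyz',o["tcp_rot"]).as_matrix(); k=(P.reshape(-1,3)-o["tool_pos"])@M
k=k[(abs(k[:,1])<25)&(k[:,2]<35)&(k[:,2]>-25)&(k[:,0]>20)]  # tool frame
print(np.percentile(k[:,0],[1,99.7]).round(1),len(k))
for a in range(20,110,10):
    m=k[(k[:,0]>a)&(k[:,0]<a+10)]; print(a,m[:,2].min().round(1),np.percentile(m[:,1],[2,98]).round(1),end='; ')
E
```

```text
time: 15.4
tool_pos: [499.5, -371.4, 305.8]
tcp_rot: [-3.139, 0.003, -0.196]
contact_force: [0.2, 0.5, -3.7]
grip_width: 51.1
finger_force: 30.0
target can mid [545.07269372 452.39642586  57.70009229]
t 15.4 tcp [ 499.5 -371.4  305.8] yaw -11.25 F [ 0.2  0.5 -3.7] grip 51.1 30.0 q6 1.0 | move cm [-11.6  -81.69  -0.2 ] turn -97.9
[21.4 98.2] 4200
20 -25.0 [-24.7  24.3]; 30 -25.0 [-24.7  24.4]; 40 -25.0 [-24.7  24.4]; 50 -25.0 [-24.5  24.2]; 60 -25.0 [-23.3  22. ]; 70 -25.0 [-23.3  21.8]; 80 -25.0 [-23.3  21.8]; 90 -25.0 [-22.9  21.1]; Traceback (most recent call last):
  File "<stdin>", line 10, in <module>
    return umr_minimum(a, axis, None, out, keepdims, initial, where)
ValueError: zero-size array to reduction operation minimum which has no identity
```

```bash
python3 -m crank '[[[0.3,-0.3,-2,0,0],[0.3,-0.9,-6,0,0],[0.3,-1.5,-10.5,0,0],[0.3,-2.2,-15,0,-4],[0.3,-2.8,-19.5,0,-10],[0.3,-3.4,-24,0,-17],[0.3,-4,-28.5,0,-24],[0.3,-4.7,-33,0,-31],[0.3,-5.3,-37.5,0,-38],[0.3,-6,-42,0,-45]]]'
python3 -c "
from h import *
go(545,452.4,310,86.7)"
```

```text
time: 16.45
tool_pos: [522.4, 53.4, 306.0]
tcp_rot: [-3.139, 0.003, 0.594]
contact_force: [1.1, -0.9, -2.6]
grip_width: 50.8
finger_force: 30.0
t 16.45 tcp [522.4  53.4 306. ] yaw 34.03 F [ 1.1 -0.9 -2.6] grip 50.8 30.0 q6 0.93 | move cm [ 24.21 -31.8   -0.4 ] turn -52.7
```

```bash
python3 -m crank '[[[0.3,2.4,-3.2,0,-7],[0.3,5,-6.6,0,-14],[0.3,7.8,-10.2,0,-21],[0.3,10.5,-13.8,0,-28],[0.3,13.3,-17.5,0,-35],[0.3,16,-21,0,-42],[0.3,18.7,-24.5,0,-49],[0.3,21.5,-28.2,2,-52.7],[0.3,23,-30.2,4,-52.7],[0.3,24.2,-31.8,6,-52.7]]]'
python3 -m crank '[[[0.3,0,0,0,0],[0.3,0,0,0,0],[0.3,0,0,2,0],[0.3,0,0,4,0],[0.3,0,0,6,0],[0.3,0,0,6,0],[0.3,0,0,6,0],[0.3,0,0,6,0],[0.3,0,0,6,0],[0.3,0,0,6,0]]]'
python3 - <<'E'
from fit import *
p=[523.1,416.6,-.0575,21.8]
g=world(p,31,37,29); print("target",g)
go(g[0],g[1],g[2]-8,86.7)
o,im,d=grab("wrist"); P=cloud("wrist",o,d); cv2.imwrite("pics/w7.png",im[...,::-1]); np.savez("w7.npz",P=P)
q=P.reshape(-1,3); q=q[~np.isnan(q).any(1)]
q=q[(q[:,0]>475)&(q[:,0]<720)&(q[:,1]>230)&(q[:,1]<600)&(q[:,2]<95)&(q[:,2]>-10)]
q=q[~((q[:,1]<330)&(q[:,0]>500))]  # leave out the plane
print(len(q)); r,f=fitrack(q,p); print(r,f)
M=R.from_euler('xyz',o["tcp_rot"]).as_matrix(); k=(P.reshape(-1,3)-o["tool_pos"])@M
k=k[(abs(k[:,1])<35)&(k[:,2]<12)&(k[:,2]>-45)&(k[:,0]>20)]
print("cap end",np.percentile(k[:,0],99.7))
for a in range(20,100,20):
    m=k[(k[:,0]>a)&(k[:,0]<a+20)&(abs(k[:,1])<5)]; print(a,np.median(m[:,2]).round(1),end='; ')
E
```

```text
time: 17.45
tool_pos: [546.5, 452.2, 243.9]
tcp_rot: [-3.138, 0.002, 1.511]
contact_force: [0.2, -1.1, -2.1]
grip_width: 50.9
finger_force: 30.0
time: 18.45
tool_pos: [548.1, 450.5, 188.9]
tcp_rot: [3.14, -0.001, 1.509]
contact_force: [-1.0, -0.0, -2.7]
grip_width: 51.3
finger_force: 30.0
target [545.71367216 452.35952893  58.9601658 ]
t 18.45 tcp [548.1 450.5 188.9] yaw 86.45 F [-1.  -0.  -2.7] grip 51.3 30.0 q6 0.64 | move cm [ 0.15 -0.26 13.79] turn -0.2
40373
[ 5.24669440e+02  4.17369014e+02 -5.89145123e-02  2.21609517e+01] 0.7581990465866519
cap end 97.84291909511387
20 -33.9; 40 -33.5; 60 -31.4; 80 -31.1;
```

View pics/w7.png

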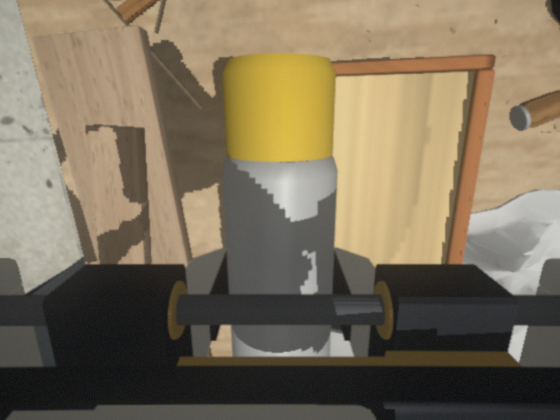

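The can hangs level with its cap over the left cheek end of the wide bay, roughly parallel to the lip (lip side at left). The rack refit agrees within 1.5 mm. Descending close to the deck.

```bash
python3 -m crank '[[[0.3,0.16,-0.16,2,-0.2],[0.3,0.16,-0.16,4,-0.2],[0.3,0.16,-0.16,6,-0.2],[0.3,0.16,-0.16,8,-0.2],[0.3,0.16,-0.16,9.5,-0.2],[0.3,0.16,-0.16,10.5,-0.2],[0.3,0.16,-0.16,11.5,-0.2],[0.3,0.16,-0.16,12.3,-0.2],[0.3,0.16,-0.16,12.3,-0.2],[0.3,0.16,-0.16,12.3,-0.2]]]'
cat > cc.py <<'E'
from fit import *
p=[524,417,-.058,22]
o,im,d=grab("wrist"); P=cloud("wrist",o,d); cv2.imwrite("pics/last.png",im[...,::-1])
c=o["tool_pos"]+[0,.5,8.3]; s,b,n=bay(c[None],p); print("can mid by tcp: s,b,n",s-0,b-37,n)
go(*(world(p,26.5,37,26)-[0,.5,8.3]),86.7)
q=P.reshape(-1,3); q=q[~np.isnan(q).any(1)]; s,b,n=bay(q,p); b=b-37
m=(s>5)&(s<50)&(n>30)&(n<60)&(b>20)&(b<115); print("cap end b",np.percentile(b[m],99.5))
for a in(20,40,75,88):
    w=m&(b>a)&(b<a+10); print(a,"top n",np.percentile(n[w],98).round(1),"s of top",np.median(s[w&(n>np.percentile(n[w],90))]).round(1),end='; ')
w=(b>112)&(b<125)&(s>-15)&(s<50)&(n<35)&(n>-5); print("cheek b from",np.percentile(b[w&(n>10)],1) if (w&(n>10)).any() else None)
E
python3 cc.py
```

```text
time: 19.5
tool_pos: [546.5, 452.3, 65.1]
tcp_rot: [3.141, -0.0, 1.512]
contact_force: [-0.6, 0.4, -2.7]
grip_width: 51.1
finger_force: 30.0
can mid by tcp: s,b,n [35.27735913] [0.0177071] [42.62425728]
t 19.55 tcp [546.7 452.4  65.5] yaw 86.65 F [-0.4 -0.5 -1.6] grip 50.9 30.0 q6 0.64 | move cm [-0.01 -0.34  1.89] turn -0.1
cap end b 97.58780841451825
20 top n 59.7 s of top 16.2; 40 top n 60.0 s of top 16.2; 75 top n 60.0 s of top 19.8; 88 top n 60.0 s of top 46.8; cheek b from 112.00930145271681
```

```bash
python3 -m crank '[[[0.3,0,0,0.4,0],[0.3,0,0,0.8,0],[0.3,0,0,1.2,0],[0.3,0,0,1.4,0],[0.3,0,0,1.55,0],[0.3,0,0,1.65,0],[0.3,0,0,1.65,0],[0.3,0,0,1.65,0],[0.3,0,0,1.65,0],[0.3,0,0,1.65,0]]]'
python3 cc.py
```

```text
time: 20.55
tool_pos: [546.3, 452.2, 48.4]
tcp_rot: [3.141, -0.0, 1.512]
contact_force: [0.1, -0.3, -2.2]
grip_width: 50.9
finger_force: 30.0
can mid by tcp: s,b,n [29.97493504] [-0.11396666] [26.75260892]
t 20.6 tcp [546.3 452.1  48.4] yaw 86.65 F [ 0.1 -0.1 -1.8] grip 51.3 30.0 q6 0.64 | move cm [ 0.01 -0.31  0.18] turn -0.0
cap end b 97.06003787689009
20 top n 53.1 s of top 30.5; 40 top n 53.2 s of top 30.2; 75 top n 50.7 s of top 30.0; 88 top n 50.6 s of top 30.1; cheek b from 112.01951075488991
```

```bash
python3 -m crank '[[[0.3,0,-0.05,0.05,0],[0.3,0,-0.1,0.1,0],[0.3,0,-0.15,0.12,0],[0.3,0,-0.2,0.14,0],[0.3,0,-0.25,0.16,0],[0.3,0,-0.3,0.18,0],[0.3,0,-0.35,0.2,0],[0.3,0,-0.35,0.2,0],[0.3,0,-0.35,0.2,0],[0.3,0,-0.35,0.2,0]]]'
python3 cc.py
```

```text
time: 21.6
tool_pos: [542.7, 452.4, 46.3]
tcp_rot: [-3.142, -0.0, 1.512]
contact_force: [-1.2, -0.0, -1.7]
grip_width: 51.3
finger_force: 30.0
can mid by tcp: s,b,n [25.891099] [-0.12129535] [25.87987096]
t 21.65 tcp [542.7 452.4  46.3] yaw 86.65 F [-0.6  0.1 -1.5] grip 51.5 30.0 q6 0.64 | move cm [ 0.01  0.05 -0.03] turn -0.0
cap end b 97.06977227966395
20 top n 52.1 s of top 26.8; 40 top n 52.1 s of top 26.4; 75 top n 49.7 s of top 26.2; 88 top n 49.5 s of top 25.9; cheek b from 112.0097760265564
```

```bash
python3 -m crank '[[[0.3,0,0,0.05,0],[0.3,0,-0.05,0.1,0],[0.3,0,-0.1,0.12,0],[0.3,0,-0.15,0.14,0],[0.3,0,-0.15,0.14,0],[0.3,0,-0.15,0.14,0],[0.3,0,-0.15,0.14,0],[0.3,0,-0.15,0.14,0],[0.3,0,-0.15,0.14,0],[0.3,0,-0.15,0.14,0]]]'
python3 cc.py
```

```text
time: 22.65
tool_pos: [542.5, 452.5, 46.2]
tcp_rot: [3.139, -0.001, 1.512]
contact_force: [0.6, -1.8, 5.7]
grip_width: 51.2
finger_force: 30.0
can mid by tcp: s,b,n [25.62661305] [0.00352994] [25.85463145]
t 22.7 tcp [542.5 452.4  46.2] yaw 86.64 F [ 0.8 -2.2  5. ] grip 50.9 30.0 q6 0.65 | move cm [ 0.    0.08 -0.04] turn -0.1
cap end b 97.15785323098902
20 top n 52.2 s of top 26.3; 40 top n 52.1 s of top 26.2; 75 top n 49.7 s of top 26.1; 88 top n 49.6 s of top 26.1; cheek b from 112.01924297471557
```

Chocked: the commanded 1.5 mm was refused by the lip and deck, and Fz rose by 7 N. Releasing slightly, then up.

```bash
python3 -m crank '[[[0.58,0,0.03,-0.05,0],[0.6,0,0.03,-0.05,0],[0.63,0,0.03,-0.05,0],[0.66,0,0,-0.1,0],[0.68,0,0,-0.1,0],[0.68,0,0,-0.1,0],[0.68,0,0,-0.1,0],[0.68,0,0,-0.5,0],[0.68,0,0,-1.5,0],[0.68,0,0,-3,0]]]'
python3 -m crank '[[[0.68,0,0,-4,0],[0.68,0,0,-8,0],[0.68,0,0,-12,0],[0.68,0,0,-16,0],[0.68,0,0,-16,0],[0.68,0,0,-16,0],[0.68,0,0,-16,0],[0.68,0,0,-16,0],[0.68,0,0,-16,0],[0.68,0,0,-16,0]]]'
python3 - <<'E'
from cc import *
m=(n>20)&(n<60)&(s>-5)&(s<60)&(b>-110)&(b<105); k=np.c_[s,b,n][m]
t=k[(k[:,2]>49)]; print("can b",np.percentile(k[:,1],[.5,99.5]))
for a in range(-90,100,20):
    w=k[(k[:,1]>a)&(k[:,1]<a+20)]
    if len(w)>20: tn=np.percentile(w[:,2],98); print(a,tn.round(1),np.median(w[w[:,2]>tn-1.5][:,0]).round(1),end='; ')
im2,_=bot.capture("top"); cv2.imwrite("pics/top9.png",cv2.resize(im2[120:270,90:310],None,fx=3.5,fy=3.5)[...,::-1])
E
```

```text
time: 23.7
tool_pos: [541.0, 452.2, 75.2]
tcp_rot: [-3.141, 0.001, 1.512]
contact_force: [-0.4, 0.2, -0.6]
grip_width: 62.4
finger_force: 0.0
time: 24.7
tool_pos: [541.1, 452.3, 233.9]
tcp_rot: [-3.14, 0.001, 1.512]
contact_force: [0.0, -0.1, -0.5]
grip_width: 62.5
finger_force: 0.0
can mid by tcp: s,b,n [82.32868061] [-0.31859016] [204.83239022]
t 24.75 tcp [541.2 452.3 234.2] yaw 86.65 F [-0.1 -0.4  0.6] grip 62.2 0.0 q6 0.65 | move cm [ 0.04  0.22 18.76] turn -0.1
cap end b 97.6357979915953
20 top n 52.5 s of top 25.2; 40 top n 52.6 s of top 24.8; 75 top n 50.0 s of top 24.6; 88 top n 49.5 s of top 25.7; cheek b from 112.012483676117
can b [-97.39267048 102.69732366]
-90 52.3 25.4; -70 52.4 26.2; -50 52.4 25.6; -30 52.5 25.4; -10 52.4 25.7; 10 52.4 25.2; 30 52.6 25.1; 50 51.5 25.6; 70 50.0 25.3; 90 49.3 25.2;
```

View pics/last.png

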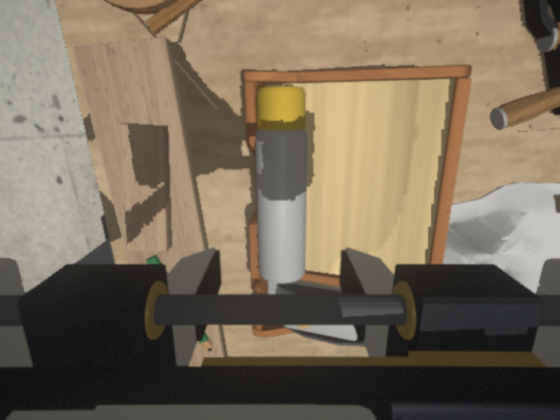

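The can lies along the lip from (282,90) to (282,278), at rest and parallel. It is centred within 1 mm at s≈25.5. The plane is still in its bay and the gripper is clear, so I'm handing in.

```bash
python3 -c "
from plant import bot
print(bot.close_job())"
```

```text
the job is handed in; nothing more can be done
None
```

I handed the job in at about 25 s; it returned no verdict. By my last measurements the plane lies flat in the narrow bay with its heel at the lip, and the can lies along the lip in the wide bay, centred within about 1 mm.

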